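# Feel which keepsake boxes are full and sort them onto their trays

## Task

Two closed wooden boxes on the craft table look alike, but either may hold a full jar or an empty one. By its knob, gently lift one end of the red-knobbed box a centimetre or so, leaving the other end resting on the table, to feel its weight, and then do the same to the blue-knobbed box (you may put the red one away first or afterwards); by their handles, set every full, heavy box flat in the brown tray and every empty, light one flat in the white tray. Never tip a box steeply, do not drop it or press it down in the tray, and leave the other things on the table where they are.

Things in the scene. Friction and masses are not known exactly. Their poses are not given: they have to be found in the camera images.
- red_box_center (a point): Centre of the closed pale wooden box with the red ball knob: 190 mm long (its x axis), 64 mm wide (y), 66 mm high (z), with an upright handle and a knob on its lid. The point is half-way up (33 mm above the box's underside). Empty boxes weigh 0.28 to 0.39 kg in all, full ones 0.69 to 0.92 kg (jar in the middle of the box, weight centre within 10 mm of mid-length); looks do not tell which. Either, both or neither may be full.
- red_box_knob (a point): Centre of the red ball knob, 26 mm in diameter, on a 12 mm thick neck on the lid, near the +x end: 80 mm along x from the box's middle and 27 mm above the lid (93 mm above the box's underside). Pinched across (along the box's y), the ball turns easily between the fingers. With that end lifted and the other end's bottom edge resting on the table, the knob carries about 0.54 of the box's weight.
- red_box_handle (a point): Point on the upright wooden carrying handle of the red-knobbed box, at the best height to grip: the handle is a bar in the middle of the lid, 16 mm thick (the box's y), 50 mm long (x), 40 mm high; the point is 27 mm above the lid, 93 mm above the box's underside.
- red_box_foot (a point): Middle of the bottom edge at the end away from the red knob (95 mm along -x from the box's middle, at the underside): the edge on which the box pivots when the knob end is lifted; same axes as the box. Dragging the knob sideways makes friction at this edge falsify the felt weight: let the knob follow its arc about the edge, or take moments about it.
- red_box: The whole red-knobbed box; origin at the centre of its underside, x towards the knob end, z up. It stands on the table with its knob end away from the robot.
- blue_box_center (a point): Centre of the closed pale wooden box with the blue ball knob: 190 mm long (its x axis), 64 mm wide (y), 66 mm high (z), with an upright handle and a knob on its lid. The point is half-way up (33 mm above the box's underside). Empty boxes weigh 0.28 to 0.39 kg in all, full ones 0.69 to 0.92 kg (jar in the middle of the box, weight centre within 10 mm of mid-length); looks do not tell which. Either, both or neither may be full.
- blue_box_knob (a point): Centre of the blue ball knob, 26 mm in diameter, on a 12 mm thick neck on the lid, near the +x end: 80 mm along x from the box's middle and 27 mm above the lid (93 mm above the box's underside). Pinched across (along the box's y), the ball turns easily between the fingers. With that end lifted and the other end's bottom edge resting on the table, the knob carries about 0.54 of the box's weight.
- blue_box_handle (a point): Point on the upright wooden carrying handle of the blue-knobbed box, at the best height to grip: the handle is a bar in the middle of the lid, 16 mm thick (the box's y), 50 mm long (x), 40 mm high; the point is 27 mm above the lid, 93 mm above the box's underside.
- blue_box_foot (a point): Middle of the bottom edge at the end away from the blue knob (95 mm along -x from the box's middle, at the underside): the edge on which the box pivots when the knob end is lifted; same axes as the box. Dragging the knob sideways makes friction at this edge falsify the felt weight: let the knob follow its arc about the edge, or take moments about it.
- blue_box: The whole blue-knobbed box; origin at the centre of its underside, x towards the knob end, z up. It stands on the table with its knob end away from the robot.
- brown_tray: Low dark brown wooden tray, for full boxes, fixed to the table: 250 mm (its x) by 230 mm (its y), floor 6 mm thick, rim 6 mm thick and 18 mm high over the table. Origin at the centre of its underside. Two boxes fit side by side with their length along the tray's x, at 48 mm either side of its middle in y. The two trays may change sides.
- white_tray: Low white plastic tray, for empty boxes, fixed to the table: 250 mm (its x) by 230 mm (its y), floor 6 mm thick, rim 6 mm thick and 18 mm high over the table. Origin at the centre of its underside. Two boxes fit side by side with their length along the tray's x, at 48 mm either side of its middle in y. The two trays may change sides.
- mug: White mug, 76 mm wide, 85 mm high; a bystander, loose. Origin at its underside (centre).
- glue_bottle: White glue bottle with orange cap, 48 mm wide, 120 mm high; a bystander, loose. Origin at its underside (centre).
- pigment_tin: Small brass pigment tin, 36 mm wide, 28 mm high; a bystander, loose. Origin at its underside (centre).
- brush: Paint brush lying on the table, 170 mm long along its x; a bystander, loose. Origin under its middle.
- bead_jar: Amber glass jar with black lid, 60 mm wide, 80 mm high; a bystander, loose. Origin at its underside (centre).
Things that resemble listed ones, but are neither listed nor needed, are in the scene too. What is shaped like the blue_box but black is not meant. What is shaped like the red_box but orange is not meant.

How it is judged:
On the way, in this order (a step that is already met when the one before it is completed fails the run):
1. the red-knobbed box is held tipped by the robot: knob end up at least 5 mm (1.6 degrees), far bottom edge still on the table (height (world z) of red_box_knob above 0.098 m and angle between red_box_center's own z axis and vertical above 0.028 rad and height (world z) of red_box_foot between -0.006 and 0.006 m and contact force between the fingers and red_box above 0.5 N), for 0.3 s.
2. the blue-knobbed box is held tipped by the robot: knob end up at least 5 mm (1.6 degrees), far bottom edge still on the table (height (world z) of blue_box_knob above 0.098 m and angle between blue_box_center's own z axis and vertical above 0.028 rad and height (world z) of blue_box_foot between -0.006 and 0.006 m and contact force between the fingers and blue_box above 0.5 N), for 0.3 s.
At the end, for the whole second after the job is handed in: Each box stands flat (within 3 degrees) and still inside a tray, its underside on the tray floor: a full box (over 0.55 kg) in the brown tray, an empty one in the white tray ((contact force between red_box and brown_tray above 5.4 N or contact force between red_box and white_tray between 1.5 and 5.4 N) and height (world z) of each of red_box_center, blue_box_center below 0.047 m and angle between each of red_box_center, blue_box_center's own z axis and vertical below 0.05 rad and linear speed of each of red_box, blue_box below 0.02 m/s and (contact force between blue_box and brown_tray above 5.4 N or contact force between blue_box and white_tray between 1.5 and 5.4 N)); the robot touches nothing.
It fails at once if a box is tipped more than 15 degrees (angle between any of red_box_center, blue_box_center's own z axis and vertical above 0.26 rad).
It fails at once if a box is dropped or pressed into a tray (over 80 N) (contact force between any of red_box, blue_box and brown_tray above 80 N or contact force between any of red_box, blue_box and white_tray above 80 N).
It fails at once if a bystander (mug, bottle, tin, brush or jar) is moved over 30 mm (distance of any of mug, glue_bottle, pigment_tin, brush, bead_jar from where it was at the start of the episode above 0.03 m).
It also fails if it takes over 70 s, if anything falls off the work surface, if the arm or the gripper's body presses on something with over 40 N, if the wrist force passes 120 N, or if a joint passes its speed limit or range.

## Robot

A 6-joint arm with a two-finger parallel gripper is mounted at the origin on the work surface. World frame = base frame: x ahead of the robot, y to its left, z up, the work surface at z = 0. Lengths are in m, angles in rad, forces in N, time in s.
With the tool pointing down it reaches from about 0.35 to 0.975 m from the base axis. Payload 4.9 kg.
Tool frame: the origin (TCP) lies midway between the tips of the shut fingers; the grasp point (between the pads) lies 19 mm behind it; z points along the fingers, y is the line along which they close (so a half turn about z gives the same grasp; the last joint's range is limited). The gripper opens to 85 mm and grips with 20 to 120 N. Pads are 22 mm wide; open, the fingers measure 114 mm over their backs; the gripper's body (76 mm by 85 mm) begins 54 mm behind the grasp point. The pads swing forward as they close: fully open they stand 13 mm farther back than shut.
Start: joints at [-1.232, 0.053, 1.613, -0, 1.476, -0.119], TCP at [0.276, -0.561, 0.231] pointing down, gripper open.
Joint ranges: [-3.01, 3.01], [-1.01, 2.22], [0.06, 2.58], [-1.02, 4.17], [0.09, 2.62], [-3.14, 3.14]. Speed limits (rad/s): [2.57, 2.57, 3.14, 3.14, 3.14, 3.14].

## Interface

Orientations are given as a rotation vector (axis times angle).
In Python, from station import ctrl gives the robot as it stands.
- The arm moves only by the tool carry_out, never from a script. Its argument "moves" is a list of rows, each an object of numbers: "x", "y", "z": the shift along the tool's x, y, z in units of 25 mm (1.0 is 25 mm); "turn": the turn about the tool's z in rad. In form: [{"x": .., "y": .., "z": .., "turn": ..}, ...]. A call has exactly 8 rows; each row shifts and turns the commanded pose from where the row before left it, along the tool's axes as they then stand; what a row does not reach is not made up. A row lasts 1/10 s, in which the tool goes at most 50 mm and 8.59 degrees, less where a joint would pass 70% of its speed; a pose out of reach is approached as far as the arm can. A call is refused whole if a number of a shift passes 1 or a number of a turn 0.15, either way. A call with a gripper value outside its range is refused whole. "grip" is the finger opening in mm, from 0 to 85.4, set as the call begins (left out, the last holds). The fingers move at their own pace and stop on an object; "newtons" is the grip in N (left out, the last holds). Time passes only in rows, so rows that do not move let the fingers close, or fill a call up. It gives the time, the measured TCP pose, the force, the opening and the grip force at its end, in the units of the state.
- ctrl.get_obs(): the state, without advancing time (a new reading comes with each control period).
- ctrl.get_image(name): name is "side" or "top" or "wrist"; returns the picture (400x640x3 uint8, red, green, blue); there is no depth.
- ctrl.calibration(name): a dict with "fx", "fy", "cx", "cy" (pixels), "R" (3x3) and "t" (3): a world point X has camera coordinates R X + t; the wrist camera has in their place "T_tool_cam" (4x4, takes a point from camera to tool coordinates, whose origin is the TCP and whose axes are the flange's). Camera axes: x right, y down, z forward; pixel columns grow to the right and rows downward; lengths in m; the calibration is good to about 2 mm. A picture is of the moment at which its call begins: read the wrist's pose just before it. calibration takes no time and is no camera call.
- ctrl.finish_job(): hands the job in; it is judged then, once.
Trained networks look in the newest picture that a camera, given by its name, has taken for a name from the list of things; names that differ only in an ending like _2 or _b are one class to them, and where a whole thing is asked for, a point or a joint stands for the part that bears it (a point fixed in the world has none). Each returns a list of dicts, best first, with "confidence" (0 to 1); they miss things now and then, are a little off and sometimes report something else, mostly with a low value. They report only what shows in the picture. A call takes as long as a camera call. They do not tell look-alikes from the thing itself.
- ctrl.look_for(camera, query): "rect" ([left, top, width, height] in pixels, round what is visible of it).
- ctrl.mark_of(camera, query): "pixel" ([column, row] in pixels: a listed point, or the origin of a listed thing).
The state is a dict: "t": time; "q": joint angles; "dq": joint speeds; "effort": joint torques, N m; "tool_pos": TCP position; "tool_rot": TCP orientation; "contact_force": force on the tool from outside, world axes, zero at the start; "wrist_torque": the same for the moment, N m; "opening": finger opening in m; "grip_force": force on a finger pad.
Only numpy, scipy, OpenCV 4.12 (cv2) and the standard library are available. Lean on these libraries where they do the work, as an engineer would, in place of code of your own. Each camera call takes 0.05 s, during which the arm holds its last target. There are 200 camera calls.

## Working session

There is one attempt and no reset: what is moved stays moved. The work goes in short steps, Python scripts to look and compute and a tool call to move; the robot and the scene stay as the last step left them, time stands still between calls to the robot, and variables do not carry over. Pictures are saved under pics/ and viewed, at most 10 in all, crops included, and the job is handed in when it is done.

Besides the shell and the picture viewer there is one more tool, called after "Emit:" as name(argument=value, ...), one argument or row to a line, values as JSON. carry_out: Moves the arm, as the interface text tells. Its arguments: {"type":"object","properties":{"moves":{"type":"array"},"grip":{"type":"number"},"newtons":{"type":"number"}},"required":["moves"]}

```bash
mkdir -p pics; cat > h.py <<'E'
import numpy as np, cv2
from scipy.spatial.transform import Rotation as Ro
from station import ctrl
def ray(cam,px,obs=None):
    c=ctrl.calibration(cam)
    d=np.array([(px[0]-c["cx"])/c["fx"],(px[1]-c["cy"])/c["fy"],1.])
    if "R" in c:
        R=np.array(c["R"]);return -R.T@np.array(c["t"]),R.T@d
    o=obs or ctrl.get_obs();T=np.array(c["T_tool_cam"]);Rt=Ro.from_rotvec(o["tool_rot"]).as_matrix()
    return Rt@T[:3,3]+np.array(o["tool_pos"]),Rt@T[:3,:3]@d
def at(cam,px,z,obs=None):
    o,d=ray(cam,px,obs);return o+d*(z-o[2])/d[2]
def save(cam,name):
    im=ctrl.get_image(cam);cv2.imwrite("pics/"+name,cv2.cvtColor(np.array(im),cv2.COLOR_RGB2BGR));return im
E
python3 - <<'E'
from h import *
save("top","top0.png");
o=ctrl.get_obs();print(o["tool_pos"],o["tool_rot"],o["contact_force"])
zs=dict(red_box_knob=.093,red_box_handle=.093,blue_box_knob=.093,blue_box_handle=.093,brown_tray=0,white_tray=0,mug=0,glue_bottle=0,pigment_tin=0,brush=0,bead_jar=0)
for k,z in zs.items():
    for r in ctrl.mark_of("top",k)[:3]:
        print(k,round(r["confidence"],2),np.round(r["pixel"]),np.round(at("top",r["pixel"],z),3))
E
```

```text
[ 0.27604159 -0.56006494  0.23007094] [-3.05769387e+00 -7.12424737e-01  3.37837319e-04] [ 0.67267627 -1.03731122  0.0068223 ]
red_box_knob 0.94 [273. 168.] [0.59  0.143 0.093]
red_box_knob 0.77 [210. 259.] [0.316 0.319 0.093]
red_box_handle 0.9 [276. 193.] [0.513 0.132 0.093]
red_box_handle 0.86 [192. 278.] [0.259 0.368 0.093]
red_box_handle 0.38 [277. 165.] [0.6   0.131 0.093]
blue_box_knob 0.63 [354. 173.] [ 0.578 -0.103  0.093]
blue_box_handle 0.86 [432. 299.] [ 0.204 -0.328  0.093]
blue_box_handle 0.66 [349. 195.] [ 0.51  -0.089  0.093]
blue_box_handle 0.47 [279. 195.] [0.508 0.123 0.093]
brown_tray 0.97 [204. 189.] [0.543 0.37  0.   ]
white_tray 0.87 [430. 202.] [ 0.509 -0.357  0.   ]
mug 0.62 [303. 122.] [0.773 0.055 0.   ]
glue_bottle 0.86 [338. 118.] [ 0.786 -0.06   0.   ]
pigment_tin 0.42 [321. 237.] [ 0.391 -0.006  0.   ]
brush 0.73 [379. 126.] [ 0.762 -0.197  0.   ]
bead_jar 0.84 [276. 127.] [0.754 0.144 0.   ]
bead_jar 0.46 [344. 230.] [ 0.416 -0.077  0.   ]
```

View pics/top0.png

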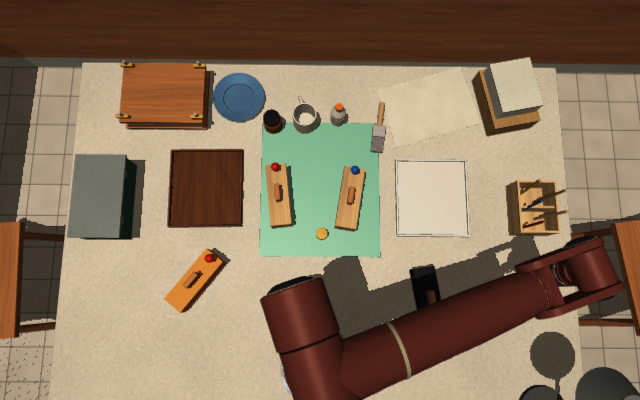

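The picture shows pale boxes on the green mat: one with a red knob (275,167) and handle (278,192), one with a blue knob (355,170) and handle (350,195). Two other things have a similar shape: an orange body with a red knob at (210,258) and a black one at (425,285). The pale ones fit the description, since orange and black are excluded. The brown tray is on the left (206,188) and the white tray on the right (431,198).

```bash
python3 - <<'E'
from h import *
im=np.array(ctrl.get_image("top"))
cv2.imwrite("pics/crop0.png",cv2.resize(cv2.cvtColor(im[105:265,240:400],cv2.COLOR_RGB2BGR),None,fx=3.7,fy=3.7,interpolation=cv2.INTER_CUBIC))
h=cv2.cvtColor(im,cv2.COLOR_RGB2HSV).astype(int)
def blob(m,x0,y0,x1,y1):
    mm=np.zeros(m.shape,bool);mm[y0:y1,x0:x1]=m[y0:y1,x0:x1]
    ys,xs=np.nonzero(mm);return np.array([xs.mean(),ys.mean()]),len(xs),mm
red=((h[...,0]<6)|(h[...,0]>172))&(h[...,1]>150)&(h[...,2]>70)
blue=(h[...,0]>100)&(h[...,0]<125)&(h[...,1]>120)
for n,m,b in (("red",red,(264,155,290,180)),("blue",blue,(342,158,368,182))):
    p,k,_=blob(m,*b);print(n,p,k,at("top",p,.093))
wood=(h[...,0]>8)&(h[...,0]<25)&(h[...,1]>70)
for n,b in (("red",(258,160,300,232)),("blue",(330,160,375,235))):
    p,k,mm=blob(wood,*b)
    r=cv2.minAreaRect(np.argwhere(mm)[:,::-1].astype(np.float32));print(n,r,[np.round(at("top",q,.066)[:2],3).tolist() for q in cv2.boxPoints(r)])
for n,m,b in (("brown",(h[...,2]<110)&(h[...,0]<20)&(h[...,1]>90),(160,140,255,235)),("white",(h[...,2]>215)&(h[...,1]<25),(390,152,475,245))):
    p,k,mm=blob(m,*b);r=cv2.minAreaRect(np.argwhere(mm)[:,::-1].astype(np.float32));print(n,r,at("top",r[0],.01)[:2],[np.round(at("top",q,.018)[:2],3).tolist() for q in cv2.boxPoints(r)])
E
```

```text
red [274.72 166.3 ] 50 [0.59704299 0.13719044 0.093     ]
blue [354.72916667 169.375     ] 48 [ 0.58954941 -0.10624252  0.093     ]
red ((278.0983581542969, 194.58197021484375), (64.00877380371094, 21.638042449951172), 84.80557250976562) [[0.612, 0.171], [0.619, 0.105], [0.42, 0.084], [0.413, 0.149]]
blue ((349.78900146484375, 198.12139892578125), (21.66815185546875, 62.64756774902344), 8.746162414550781) [[0.415, -0.045], [0.608, -0.075], [0.598, -0.141], [0.405, -0.11]]
brown ((205.49996948242188, 187.49996948242188), (74.99998474121094, 76.99998474121094), 0.0) [0.54690483 0.36240664] [[0.422, 0.471], [0.67, 0.486], [0.673, 0.247], [0.423, 0.238]]
white ((0.0, 0.0), (0.0, 0.0), 0.0) [1.19303302 1.09037518] [[1.188, 1.085], [1.188, 1.085], [1.188, 1.085], [1.188, 1.085]]<stdin>:7: RuntimeWarning: Mean of empty slice.
  ret = ret.dtype.type(ret / rcount)
```

View pics/crop0.png

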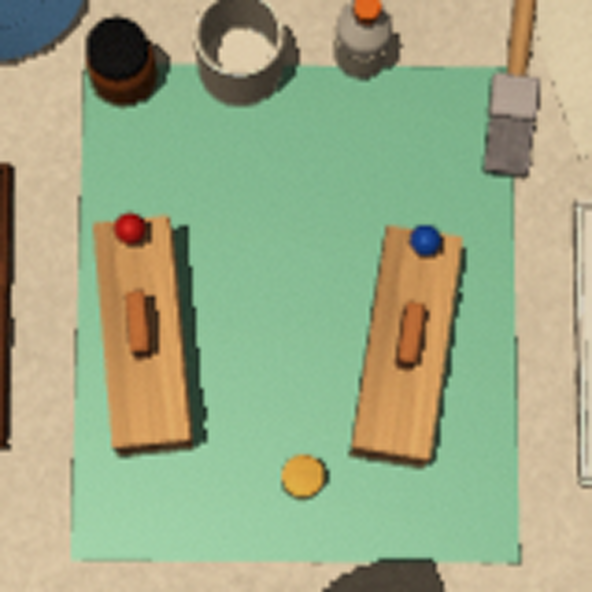

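The crop confirms it: pale bodies with the red knob at crop (130,228) and the blue knob at (425,240). Moving above the red knob now.

Emit:
carry_out(
  moves=[
    {"x":0.9,"y":-0.8,"z":0,"turn":0.15},
    {"x":0.8,"y":-0.9,"z":0,"turn":0.15},
    {"x":0.7,"y":-1,"z":0,"turn":0.05},
    {"x":0.6,"y":-1,"z":0,"turn":0},
    {"x":0.6,"y":-1,"z":0,"turn":0},
    {"x":0.6,"y":-1,"z":0,"turn":0},
    {"x":0.6,"y":-1,"z":0,"turn":0},
    {"x":0.6,"y":-1,"z":0,"turn":0},
  ],
  grip=60,
)

```text
t: 1.45
tool_pos: [0.3747, -0.3444, 0.2315]
tool_rot: [3.137, 0.169, 0.0]
contact_force: [0.2, 0.5, -0.1]
opening: 0.0601
grip_force: 0.0
```

Emit:
carry_out(
  moves=[
    {"x":0.6,"y":-1,"z":0,"turn":0},
    {"x":0.6,"y":-1,"z":0,"turn":0},
    {"x":0.6,"y":-1,"z":0,"turn":0},
    {"x":0.6,"y":-1,"z":0,"turn":0},
    {"x":0.6,"y":-1,"z":0,"turn":0},
    {"x":0.6,"y":-1,"z":0,"turn":0},
    {"x":0.6,"y":-1,"z":0,"turn":0},
    {"x":0.6,"y":-1,"z":0,"turn":0},
  ],
)

```text
t: 2.25
tool_pos: [0.4725, -0.1326, 0.2316]
tool_rot: [3.137, 0.169, 0.001]
contact_force: [-1.0, 0.1, -0.0]
opening: 0.0598
grip_force: 0.0
```

Emit:
carry_out(
  moves=[
    {"x":0.3,"y":-1,"z":0,"turn":0},
    {"x":0.3,"y":-1,"z":0,"turn":0},
    {"x":0.3,"y":-1,"z":0,"turn":0},
    {"x":0.2,"y":-1,"z":0,"turn":0},
    {"x":0,"y":-1,"z":0,"turn":0},
    {"x":0,"y":-1,"z":0,"turn":0},
    {"x":0,"y":-0.5,"z":0,"turn":0},
    {"x":0,"y":0,"z":0,"turn":0},
  ],
)

```text
t: 3.05
tool_pos: [0.4818, 0.0317, 0.2314]
tool_rot: [3.137, 0.173, 0.0]
contact_force: [0.8, -0.5, -0.5]
opening: 0.0601
grip_force: 0.0
```

```bash
cat >> h.py <<'E'
def pose():
    o=ctrl.get_obs();R=Ro.from_rotvec(o["tool_rot"]).as_matrix();return o,np.array(o["tool_pos"]),R,np.arctan2(R[1,0],R[0,0])
def to(p,yaw):
    "units in tool axes for after-turn pose, and turn needed"
    o,c,R,psi=pose();t=psi-yaw
    Rn=R@Ro.from_rotvec([0,0,t]).as_matrix()
    print("t",round(o["t"],2),"pos",np.round(c,4),"psi",round(psi,4),"turn",round(t,3),"units(after turn)",np.round(Rn.T@(np.array(p)-c)/.025,2),"now-axes",np.round(R.T@(np.array(p)-c)/.025,2))
E
python3 - <<'E'
from h import *
o,c,R,psi=pose();print(R.round(3).tolist())
save("wrist","w0.png")
for k in("red_box_knob","red_box_handle"):
    for r in ctrl.mark_of("wrist",k)[:2]:print(k,r["confidence"],r["pixel"],at("wrist",r["pixel"],.093,o))
to((.597,.137,.2),.108)
E
```

```text
[[0.994, 0.11, 0.0], [0.11, -0.994, -0.0], [0.0, 0.0, -1.0]]
red_box_knob 0.59 [45.0, 302.3] [0.31493424 0.32586424 0.093     ]
red_box_knob 0.18 [608.3, 181.2] [ 0.52229209 -0.25804097  0.093     ]
red_box_handle 0.96 [11.2, 339.8] [0.25682034 0.37442249 0.093     ]
red_box_handle 0.79 [217.8, 147.8] [0.51249523 0.1314254  0.093     ]
t 3.2 pos [0.4821 0.0301 0.2314] psi 0.1072 turn -0.001 units(after turn) [ 5.03 -3.76  1.25] now-axes [ 5.03 -3.76  1.25]
```

View pics/w0.png

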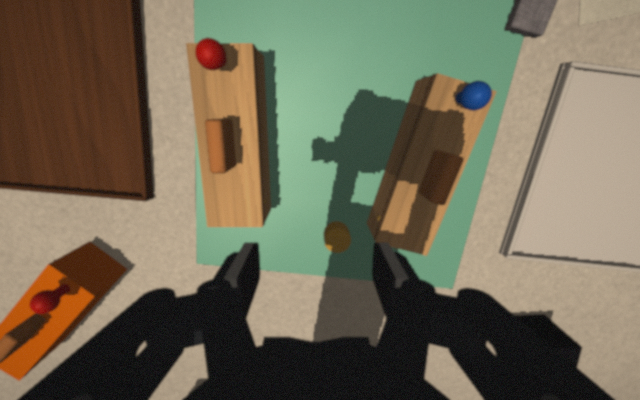

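Wrist view: red knob at (210,53), red handle (217,146), blue knob (474,95), blue handle (440,177), and tray edges on both sides.

```bash
python3 - <<'E'
from h import *
o,c,R,psi=pose()
im=np.array(ctrl.get_image("wrist"));h=cv2.cvtColor(im,cv2.COLOR_RGB2HSV).astype(int)
red=((h[...,0]<6)|(h[...,0]>172))&(h[...,1]>150)&(h[...,2]>70)
blue=(h[...,0]>100)&(h[...,0]<125)&(h[...,1]>120)
for n,m,(x0,y0,x1,y1) in (("red",red,(185,30,235,75)),("blue",blue,(450,70,500,120))):
    ys,xs=np.nonzero(m[y0:y1,x0:x1]);p=np.array([(xs.min()+xs.max())/2+x0,(ys.min()+ys.max())/2+y0]);print(n,len(xs),p,xs.min(),xs.max(),ys.min(),ys.max(),at("wrist",p,.093,o))
# lid corners by eye, z=.066 ; 
for n,pts in (("red",[(188,43),(251,43),(207,227),(263,227)]),("blue",[(436,73),(494,90),(368,222),(422,254)])):
    w=np.array([at("wrist",p,.066,o)[:2] for p in pts]);a=w[:2].mean(0);b=w[2:].mean(0);d=a-b
    print(n,"ctr",(a+b)/2,"yaw",np.arctan2(d[1],d[0]),"len",np.hypot(*d))
for k,z in(("blue_box_knob",.093),("blue_box_handle",.093),("red_box_handle",.093)):
    for r in ctrl.mark_of("wrist",k)[:2]:print(k,r["confidence"],r["pixel"],at("wrist",r["pixel"],z,o))
print("brown corner",at("wrist",(152,199),.018,o),at("wrist",(0,187),.018,o),"white",at("wrist",(503,252),.018,o),at("wrist",(566,65),.018,o))
for t in("brown_tray","white_tray"):
    r=ctrl.look_for("top",t)[0]["rect"];print(t,r,[at("top",q,.018)[:2].round(3).tolist() for q in((r[0],r[1]),(r[0]+r[2],r[1]),(r[0],r[1]+r[3]),(r[0]+r[2],r[1]+r[3]))])
E
```

```text
red 662 [207.   54.5] 8 36 10 39 [0.59434418 0.13991668 0.093     ]
blue 658 [471.   94.5] 5 37 11 38 [ 0.58680063 -0.10181719  0.093     ]
red ctr [0.51509055 0.12770682] yaw 0.10520718437195374 len 0.1901560350089587
blue ctr [ 0.51383799 -0.08760124] yaw -0.2117191517091779 len 0.17877643164236082
blue_box_knob 0.95 [476.5, 95.1] [ 0.5868349  -0.10699125  0.093     ]
blue_box_handle 0.71 [441.3, 178.2] [ 0.50676939 -0.09283062  0.093     ]
red_box_handle 0.78 [8.3, 342.4] [0.25393764 0.37736044 0.093     ]
red_box_handle 0.61 [216.4, 149.2] [0.51154545 0.1309096  0.093     ]
brown corner [0.42730233 0.23789913 0.018     ] [0.42265172 0.43017627 0.018     ] white [ 0.40232095 -0.23561008  0.018     ] [ 0.63798134 -0.23817621  0.018     ]
brown_tray [165.8, 148.0, 78.4, 78.4] [[0.674, 0.494], [0.676, 0.243], [0.421, 0.478], [0.422, 0.234]]
white_tray [395.6, 160.2, 72.9, 75.9] [[0.64, -0.245], [0.642, -0.481], [0.395, -0.239], [0.396, -0.468]]
```

Emit:
carry_out(
  moves=[
    {"x":0.9,"y":-0.7,"z":0.5,"turn":0},
    {"x":0.9,"y":-0.7,"z":0.5,"turn":0},
    {"x":0.9,"y":-0.7,"z":0.5,"turn":0},
    {"x":0.9,"y":-0.7,"z":0.5,"turn":0},
    {"x":0.9,"y":-0.7,"z":0.5,"turn":0},
    {"x":0.45,"y":-0.3,"z":0.3,"turn":0},
    {"x":0,"y":0,"z":0,"turn":0},
    {"x":0,"y":0,"z":0,"turn":0},
  ],
  newtons=20,
)

```text
t: 4.3
tool_pos: [0.5945, 0.1383, 0.1611]
tool_rot: [3.137, 0.169, -0.002]
contact_force: [0.1, -0.9, 0.2]
opening: 0.0601
grip_force: 0.0
```

```bash
python3 - <<'E'
from h import *
o,c,R,psi=pose()
save("wrist","w1.png")
for k in("red_box_knob","red_box_handle"):
    for r in ctrl.mark_of("wrist",k)[:2]:print(k,r["confidence"],r["pixel"],at("wrist",r["pixel"],.093,o))
to((.595,.138,.074),.105)
E
```

```text
red_box_knob 0.95 [317.2, 209.9] [0.59600671 0.13794884 0.093     ]
red_box_handle 0.68 [315.5, 300.9] [0.51413988 0.13042349 0.093     ]
red_box_handle 0.42 [562.9, 331.8] [ 0.50607663 -0.09153782  0.093     ]
t 4.45 pos [0.5947 0.138  0.1622] psi 0.1071 turn 0.002 units(after turn) [ 0.01 -0.    3.53] now-axes [ 0.01 -0.    3.53]
```

View pics/w1.png

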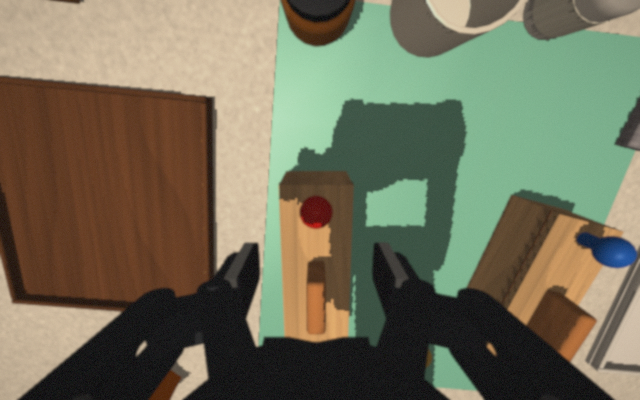

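The red knob at (316,211) lies centred between the fingers. Descending, then closing gently. I will take a force reading just before the lift.

Emit:
carry_out(
  moves=[
    {"x":0,"y":0,"z":0.6,"turn":0},
    {"x":0,"y":0,"z":0.6,"turn":0},
    {"x":0,"y":0,"z":0.6,"turn":0},
    {"x":0,"y":0,"z":0.6,"turn":0},
    {"x":0,"y":0,"z":0.6,"turn":0},
    {"x":0,"y":0,"z":0.5,"turn":0},
    {"x":0,"y":0,"z":0,"turn":0},
    {"x":0,"y":0,"z":0,"turn":0},
  ],
)

```text
t: 5.25
tool_pos: [0.5947, 0.1386, 0.0735]
tool_rot: [3.137, 0.169, -0.001]
contact_force: [0.4, -0.3, 0.7]
opening: 0.0598
grip_force: 0.0
```

```bash
python3 - <<'E'
from h import *
to((.5955,.138,.074),.105)
F=[]
for i in range(6):
    ctrl.get_image("top");o=ctrl.get_obs();F.append(o["contact_force"])
print(np.mean(F,0),np.std(F,0))
E
```

```text
t 5.25 pos [0.5947 0.1386 0.0735] psi 0.1078 turn 0.003 units(after turn) [ 0.03  0.03 -0.02] now-axes [ 0.03  0.03 -0.02]
[ 0.31042579  0.02887705 -0.07600916] [0.31642746 0.20677423 0.60422289]
```

Emit:
carry_out(
  moves=[
    {"x":0,"y":0,"z":0,"turn":0},
    {"x":0,"y":0,"z":0,"turn":0},
    {"x":0,"y":0,"z":0,"turn":0},
    {"x":0,"y":0,"z":0,"turn":0},
    {"x":0,"y":0,"z":0,"turn":0},
    {"x":0,"y":0,"z":0,"turn":0},
    {"x":0,"y":0,"z":0,"turn":0},
    {"x":0,"y":0,"z":0,"turn":0},
  ],
  grip=15,
  newtons=25,
)

```text
t: 6.35
tool_pos: [0.5948, 0.1385, 0.0741]
tool_rot: [3.137, 0.169, 0.0]
contact_force: [-2.0, -0.7, 3.7]
opening: 0.0246
grip_force: 24.5
```

Emit:
carry_out(
  moves=[
    {"x":-0.05,"y":0,"z":-0.1,"turn":0},
    {"x":-0.05,"y":0,"z":-0.1,"turn":0},
    {"x":-0.05,"y":0,"z":-0.1,"turn":0},
    {"x":-0.06,"y":0,"z":-0.1,"turn":0},
    {"x":-0.06,"y":0,"z":-0.1,"turn":0},
    {"x":0,"y":0,"z":0,"turn":0},
    {"x":0,"y":0,"z":0,"turn":0},
    {"x":0,"y":0,"z":0,"turn":0},
  ],
)

```text
t: 7.15
tool_pos: [0.5875, 0.1378, 0.0858]
tool_rot: [-3.137, -0.169, 0.002]
contact_force: [-0.0, -0.4, -5.0]
opening: 0.024
grip_force: 24.8
```

```bash
cat > feel.py <<'E'
from h import *
import sys
F=[];M=[]
for i in range(10):
    ctrl.get_image("side");o=ctrl.get_obs();F.append(o["contact_force"]);M.append(o["wrist_torque"])
F=np.mean(F,0);print(F,np.mean(M,0),o["tool_pos"],o["opening"],o["grip_force"])
yaw=float(sys.argv[1]);fx=F[0]*np.cos(yaw)+F[1]*np.sin(yaw)
th=(o["tool_pos"][2]-.074)/.175
L=.175-.093*th;H=.093+.175*th
print("Fx along box",fx,"mass est (moments)",(-F[2]*L+fx*H)/9.81/(.095-.033*th))
E
python3 feel.py .107
```

```text
[-0.97878377 -0.41556307 -5.23953186] [-0.02964544  0.08713958  0.00878249] [0.58780116 0.13784611 0.08610463] 0.02440220845748926 24.794518053531647
Fx along box -1.0175665131155882 mass est (moments) 0.8534504793459801
```

Red weighs about 0.85 kg by moments, so it is full and goes in the brown tray. Lowering it, opening, and sliding back to the handle.

Emit:
carry_out(
  moves=[
    {"x":0.06,"y":0,"z":0.1,"turn":0},
    {"x":0.06,"y":0,"z":0.1,"turn":0},
    {"x":0.05,"y":0,"z":0.1,"turn":0},
    {"x":0.05,"y":0,"z":0.1,"turn":0},
    {"x":0.05,"y":0,"z":0.1,"turn":0},
    {"x":0,"y":0,"z":0,"turn":0},
    {"x":0,"y":0,"z":0,"turn":0},
    {"x":0,"y":0,"z":0,"turn":0},
  ],
)

```text
t: 8.45
tool_pos: [0.5953, 0.1386, 0.0742]
tool_rot: [-3.137, -0.169, -0.002]
contact_force: [1.1, 0.1, -2.5]
opening: 0.0244
grip_force: 24.9
```

Emit:
carry_out(
  moves=[
    {"x":0,"y":0,"z":0,"turn":0},
    {"x":0,"y":0,"z":0,"turn":0},
    {"x":0,"y":0,"z":0,"turn":0},
    {"x":0,"y":0,"z":0,"turn":0},
    {"x":-0.8,"y":0,"z":0,"turn":0},
    {"x":-0.8,"y":0,"z":0,"turn":0},
    {"x":-0.8,"y":0,"z":0,"turn":0},
    {"x":-0.8,"y":0,"z":0,"turn":0},
  ],
  grip=60,
)

```text
t: 9.25
tool_pos: [0.5145, 0.1299, 0.0739]
tool_rot: [-3.137, -0.169, -0.0]
contact_force: [0.1, -0.1, 0.2]
opening: 0.0599
grip_force: 0.0
```

```bash
python3 - <<'E'
from h import *
o,c,R,psi=pose();save("wrist","w2.png")
for k in("red_box_knob","red_box_handle"):
    for r in ctrl.mark_of("wrist",k)[:2]:print(k,r["confidence"],r["pixel"],at("wrist",r["pixel"],.093,o))
to((.5155,.130,.074),.105)
E
```

```text
red_box_knob 0.81 [316.1, 92.0] [0.59486244 0.13902704 0.093     ]
red_box_handle 0.62 [317.3, 270.3] [0.51424591 0.12968374 0.093     ]
t 9.4 pos [0.5147 0.13   0.0738] psi 0.1079 turn 0.003 units(after turn) [ 0.03  0.   -0.01] now-axes [ 0.03  0.   -0.01]
```

View pics/w2.png

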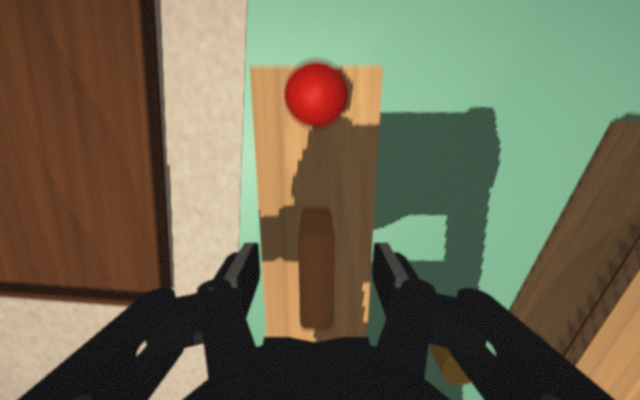

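The handle at (317,268) is centred between the fingers. Gripping and lifting, while I work out the tray pose.

Emit:
carry_out(
  moves=[
    {"x":0,"y":0,"z":0,"turn":0},
    {"x":0,"y":0,"z":0,"turn":0},
    {"x":0,"y":0,"z":0,"turn":0},
    {"x":0,"y":0,"z":0,"turn":0},
    {"x":0,"y":0,"z":0,"turn":0},
    {"x":0,"y":0,"z":0,"turn":0},
    {"x":0,"y":0,"z":0,"turn":0},
    {"x":0,"y":0,"z":0,"turn":0},
  ],
  grip=5,
  newtons=70,
)

```text
t: 10.2
tool_pos: [0.5158, 0.1299, 0.0742]
tool_rot: [3.137, 0.169, 0.002]
contact_force: [3.7, -0.9, 1.9]
opening: 0.0149
grip_force: 69.5
```

Emit:
carry_out(
  moves=[
    {"x":0,"y":0,"z":-0.2,"turn":0},
    {"x":0,"y":0,"z":-0.4,"turn":0},
    {"x":0,"y":0,"z":-0.5,"turn":0},
    {"x":0,"y":0,"z":-0.5,"turn":0},
    {"x":0,"y":0,"z":-0.3,"turn":0},
    {"x":0,"y":0,"z":-0.1,"turn":0},
    {"x":0,"y":0,"z":0,"turn":0},
    {"x":0,"y":0,"z":0,"turn":0},
  ],
)

```text
t: 11.0
tool_pos: [0.5148, 0.1299, 0.1233]
tool_rot: [3.137, 0.169, -0.001]
contact_force: [0.0, 0.0, -8.9]
opening: 0.0152
grip_force: 68.5
```

```bash
python3 - <<'E'
from h import *
ob=dict(tool_pos=[.5947,.138,.1622],tool_rot=[3.137,.169,-.002])
for p in((213,97),(215,310),(14,302),(0,77)):print(p,at("wrist",p,.018,ob)[:2].round(3))
o=ctrl.get_obs();print(o["opening"],o["grip_force"],o["contact_force"],o["tool_pos"])
r=ctrl.mark_of("top","brown_tray")[0];print(r,at("top",r["pixel"],0))
to((.547,.403,.135),.03)
E
```

```text
(213, 97) [0.672 0.244]
(215, 310) [0.434 0.241]
(14, 302) [0.42  0.475]
(0, 77) [0.668 0.441]
0.01523449882193062 68.47957491874695 [ 0.03387938  0.04976983 -8.91693146] [0.51479015 0.12991491 0.12334346]
{'pixel': [204.9, 188.8], 'confidence': 0.62} [0.54473047 0.36639136 0.        ]
t 11.05 pos [0.5147 0.1299 0.1231] psi 0.1078 turn 0.078 units(after turn) [  1.62 -10.88  -0.48] now-axes [  2.46 -10.72  -0.48]
```

8.9 N while carried confirms that red is full. Carrying it over the far half of the brown tray.

Emit:
carry_out(
  moves=[
    {"x":0.1,"y":-0.4,"z":0,"turn":0.04},
    {"x":0.15,"y":-0.7,"z":0,"turn":0.04},
    {"x":0.15,"y":-0.9,"z":0,"turn":0},
    {"x":0.2,"y":-1,"z":0,"turn":0},
    {"x":0.2,"y":-1,"z":0,"turn":0},
    {"x":0.2,"y":-1,"z":0,"turn":0},
    {"x":0.2,"y":-1,"z":0,"turn":0},
    {"x":0.2,"y":-1,"z":0,"turn":0},
  ],
)

```text
t: 11.85
tool_pos: [0.5434, 0.3069, 0.1226]
tool_rot: [3.141, 0.044, -0.003]
contact_force: [-0.2, 0.4, -7.2]
opening: 0.0152
grip_force: 68.7
```

Emit:
carry_out(
  moves=[
    {"x":0.2,"y":-1,"z":0,"turn":0},
    {"x":0.1,"y":-1,"z":0,"turn":0},
    {"x":0,"y":-0.9,"z":0,"turn":0},
    {"x":0,"y":-0.6,"z":0,"turn":0},
    {"x":0,"y":-0.3,"z":0,"turn":0},
    {"x":0,"y":-0.1,"z":0,"turn":0},
    {"x":0,"y":0,"z":0,"turn":0},
    {"x":0,"y":0,"z":0,"turn":0},
  ],
)

```text
t: 12.65
tool_pos: [0.5487, 0.4029, 0.1237]
tool_rot: [3.141, 0.042, -0.0]
contact_force: [0.3, 0.2, -8.3]
opening: 0.0148
grip_force: 68.8
```

```bash
python3 - <<'E'
from h import *
im=np.array(ctrl.get_image("top"));cv2.imwrite("pics/top1.png",cv2.resize(cv2.cvtColor(im[120:260,140:380],cv2.COLOR_RGB2BGR),None,fx=3,fy=3))
to((.546,.405,.084),.03)
E
```

```text
t 12.7 pos [0.5487 0.4029 0.1238] psi 0.027 turn -0.003 units(after turn) [-0.11 -0.09  1.59] now-axes [-0.11 -0.09  1.59]
```

View pics/top1.png

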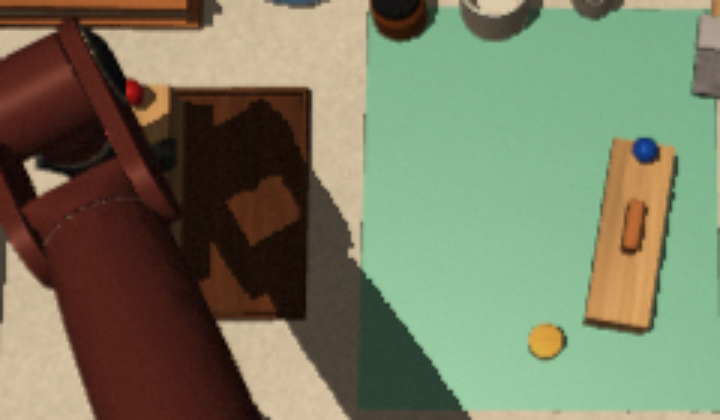

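The box is over the left half of the brown tray, with its end at crop (150,100). Lowering it slowly.

Emit:
carry_out(
  moves=[
    {"x":-0.1,"y":-0.1,"z":0.3,"turn":0},
    {"x":0,"y":0,"z":0.4,"turn":0},
    {"x":0,"y":0,"z":0.4,"turn":0},
    {"x":0,"y":0,"z":0.25,"turn":0},
    {"x":0,"y":0,"z":0.15,"turn":0},
    {"x":0,"y":0,"z":0.1,"turn":0},
    {"x":0,"y":0,"z":0.05,"turn":0},
    {"x":0,"y":0,"z":0.05,"turn":0},
  ],
)

```text
t: 13.5
tool_pos: [0.5464, 0.4064, 0.0817]
tool_rot: [-3.141, -0.044, -0.001]
contact_force: [-0.3, -0.0, -7.3]
opening: 0.0148
grip_force: 68.8
```

Emit:
carry_out(
  moves=[
    {"x":0,"y":0,"z":0.03,"turn":0},
    {"x":0,"y":0,"z":0,"turn":0},
    {"x":0,"y":0,"z":0,"turn":0},
    {"x":0,"y":0,"z":0,"turn":0},
    {"x":0,"y":0,"z":0,"turn":0},
    {"x":0,"y":0,"z":0,"turn":0},
    {"x":0,"y":0,"z":0,"turn":0},
    {"x":0,"y":0,"z":0,"turn":0},
  ],
)

```text
t: 14.3
tool_pos: [0.546, 0.4062, 0.0806]
tool_rot: [-3.141, -0.044, 0.0]
contact_force: [-0.2, 0.1, -7.4]
opening: 0.015
grip_force: 68.7
```

Still carrying the weight, so creeping down a little more.

Emit:
carry_out(
  moves=[
    {"x":0,"y":0,"z":0.03,"turn":0},
    {"x":0,"y":0,"z":0,"turn":0},
    {"x":0,"y":0,"z":0.03,"turn":0},
    {"x":0,"y":0,"z":0,"turn":0},
    {"x":0,"y":0,"z":0,"turn":0},
    {"x":0,"y":0,"z":0,"turn":0},
    {"x":0,"y":0,"z":0,"turn":0},
    {"x":0,"y":0,"z":0,"turn":0},
  ],
)

```text
t: 15.1
tool_pos: [0.5463, 0.4064, 0.0802]
tool_rot: [-3.141, -0.044, -0.001]
contact_force: [-4.7, -2.7, 3.6]
opening: 0.0151
grip_force: 70.3
```

In contact with the tray floor. Releasing, rising, and going over to the blue knob.

Emit:
carry_out(
  moves=[
    {"x":0,"y":0,"z":0,"turn":0},
    {"x":0,"y":0,"z":0,"turn":0},
    {"x":0,"y":0,"z":0,"turn":0},
    {"x":0,"y":0,"z":0,"turn":0},
    {"x":0,"y":0,"z":-0.6,"turn":0},
    {"x":0,"y":0,"z":-0.9,"turn":0},
    {"x":0,"y":0,"z":-0.9,"turn":0},
    {"x":0,"y":0,"z":-0.9,"turn":0},
  ],
  grip=60,
  newtons=25,
)

```text
t: 15.9
tool_pos: [0.5463, 0.4064, 0.1638]
tool_rot: [-3.141, -0.044, -0.002]
contact_force: [0.0, -0.1, -0.2]
opening: 0.0596
grip_force: 0.0
```

Emit:
carry_out(
  moves=[
    {"x":0,"y":1,"z":0,"turn":0.1},
    {"x":0,"y":1,"z":0,"turn":0.1},
    {"x":0,"y":1,"z":0,"turn":0},
    {"x":0,"y":1,"z":0,"turn":0},
    {"x":0,"y":1,"z":0,"turn":0},
    {"x":0,"y":1,"z":0,"turn":0},
    {"x":0,"y":1,"z":0,"turn":0},
    {"x":0,"y":1,"z":0,"turn":0},
  ],
)

```text
t: 16.7
tool_pos: [0.5194, 0.2077, 0.163]
tool_rot: [-3.129, 0.27, -0.003]
contact_force: [-0.8, -0.3, -0.5]
opening: 0.0602
grip_force: 0.0
```

Emit:
carry_out(
  moves=[
    {"x":0.5,"y":1,"z":0,"turn":0},
    {"x":0.5,"y":1,"z":0,"turn":0},
    {"x":0.5,"y":1,"z":0,"turn":0},
    {"x":0.5,"y":1,"z":0,"turn":0},
    {"x":0.5,"y":1,"z":0,"turn":0},
    {"x":0.5,"y":1,"z":0,"turn":0},
    {"x":0.5,"y":1,"z":0,"turn":0},
    {"x":0,"y":0,"z":0,"turn":0},
  ],
)

```text
t: 17.5
tool_pos: [0.5767, 0.0184, 0.1631]
tool_rot: [3.129, -0.276, 0.004]
contact_force: [0.2, 0.1, 0.6]
opening: 0.06
grip_force: 0.0
```

```bash
python3 - <<'E'
from h import *
o,c,R,psi=pose();save("wrist","w3.png");P={}
for k in("blue_box_knob","blue_box_handle"):
    for r in ctrl.mark_of("wrist",k)[:2]:
        P.setdefault(k,at("wrist",r["pixel"],.093,o));print(k,r["confidence"],r["pixel"],at("wrist",r["pixel"],.093,o))
d=P["blue_box_knob"]-P["blue_box_handle"];yaw=np.arctan2(d[1],d[0]);print(yaw,np.hypot(*d[:2]))
to((.588,-.105,.074),-.16)
E
```

```text
blue_box_knob 0.65 [478.7, 168.7] [ 0.58820968 -0.10745005  0.093     ]
blue_box_knob 0.22 [358.6, 316.7] [ 0.47345075 -0.00126126  0.093     ]
blue_box_handle 0.86 [462.8, 267.2] [ 0.50672132 -0.09311122  0.093     ]
-0.1741785983518153 0.08274028187614348
t 17.65 pos [0.5756 0.0215 0.1623] psi -0.1723 turn -0.012 units(after turn) [1.29 4.92 3.53] now-axes [1.36 4.9  3.53]
```

View pics/w3.png

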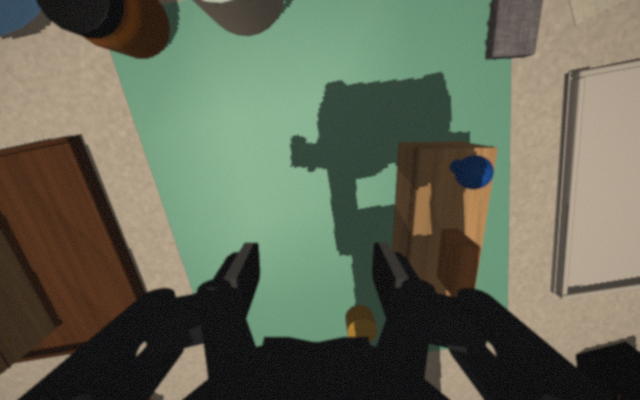

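Blue knob at (474,171), box aligned with the tool. Moving over it, with a check before the descent.

Emit:
carry_out(
  moves=[
    {"x":0.3,"y":1,"z":0,"turn":0},
    {"x":0.3,"y":1,"z":0,"turn":0},
    {"x":0.3,"y":1,"z":0,"turn":0},
    {"x":0.3,"y":1,"z":0,"turn":0},
    {"x":0.15,"y":0.9,"z":0,"turn":0},
    {"x":0,"y":0,"z":0,"turn":0},
    {"x":0,"y":0,"z":0,"turn":0},
    {"x":0,"y":0,"z":0,"turn":0},
  ],
)

```text
t: 18.45
tool_pos: [0.5877, -0.1039, 0.1616]
tool_rot: [-3.13, 0.268, -0.0]
contact_force: [-0.1, 0.2, -0.4]
opening: 0.0604
grip_force: 0.0
```

```bash
python3 - <<'E'
from h import *
o,c,R,psi=pose();im=np.array(ctrl.get_image("wrist"));P={}
for k in("blue_box_knob","blue_box_handle"):
    for r in ctrl.mark_of("wrist",k)[:2]:
        P.setdefault(k,at("wrist",r["pixel"],.093,o));print(k,r["confidence"],r["pixel"],at("wrist",r["pixel"],.093,o))
d=P["blue_box_knob"]-P["blue_box_handle"];print(np.arctan2(d[1],d[0]),np.hypot(*d[:2]))
to((P["blue_box_knob"][0],P["blue_box_knob"][1],.074),-.165)
E
```

```text
blue_box_handle 0.68 [318.5, 301.2] [ 0.50696916 -0.09200003  0.093     ]Traceback (most recent call last):
  File "<stdin>", line 6, in <module>
KeyError: 'blue_box_knob'
```

Handle centred at (318,301), so the geometry agrees. Descending, reading the force baseline, then pinching.

Emit:
carry_out(
  moves=[
    {"x":0,"y":0,"z":0.6,"turn":0},
    {"x":0,"y":0,"z":0.6,"turn":0},
    {"x":0,"y":0,"z":0.6,"turn":0},
    {"x":0,"y":0,"z":0.6,"turn":0},
    {"x":0,"y":0,"z":0.6,"turn":0},
    {"x":0,"y":0,"z":0.5,"turn":0},
    {"x":0,"y":0,"z":0,"turn":0},
    {"x":0,"y":0,"z":0,"turn":0},
  ],
)

```text
t: 19.4
tool_pos: [0.5877, -0.1054, 0.0738]
tool_rot: [-3.13, 0.27, 0.001]
contact_force: [-0.5, 0.1, 0.0]
opening: 0.0601
grip_force: 0.0
```

Emit:
carry_out(
  moves=[
    {"x":0,"y":0,"z":0,"turn":0},
    {"x":0,"y":0,"z":0,"turn":0},
    {"x":0,"y":0,"z":0,"turn":0},
    {"x":0,"y":0,"z":0,"turn":0},
    {"x":0,"y":0,"z":0,"turn":0},
    {"x":0,"y":0,"z":0,"turn":0},
    {"x":0,"y":0,"z":0,"turn":0},
    {"x":0,"y":0,"z":0,"turn":0},
  ],
  grip=15,
  newtons=25,
)

```text
t: 20.2
tool_pos: [0.5885, -0.1054, 0.0752]
tool_rot: [3.13, -0.27, 0.003]
contact_force: [-0.0, 1.8, 4.8]
opening: 0.0242
grip_force: 24.6
```

Emit:
carry_out(
  moves=[
    {"x":-0.05,"y":0,"z":-0.1,"turn":0},
    {"x":-0.05,"y":0,"z":-0.1,"turn":0},
    {"x":-0.05,"y":0,"z":-0.1,"turn":0},
    {"x":-0.06,"y":0,"z":-0.1,"turn":0},
    {"x":-0.06,"y":0,"z":-0.1,"turn":0},
    {"x":0,"y":0,"z":0,"turn":0},
    {"x":0,"y":0,"z":0,"turn":0},
    {"x":0,"y":0,"z":0,"turn":0},
  ],
)

```text
t: 21.0
tool_pos: [0.5809, -0.1042, 0.0864]
tool_rot: [-3.13, 0.27, 0.0]
contact_force: [0.3, 0.2, -1.4]
opening: 0.0241
grip_force: 24.6
```

```bash
python3 feel.py -.165
```

```text
[-0.43316889 -0.00449047 -2.08512771] [-0.01578777 -0.02380253 -0.0066736 ] [ 0.58103828 -0.10419214  0.08653088] 0.024302181464660757 24.624817371368408
Fx along box -0.42654817642164017 mass est (moments) 0.33671683334008384
```

Blue weighs about 0.34 kg, so it is empty and goes in the white tray. Lowering it and sliding to the handle.

Emit:
carry_out(
  moves=[
    {"x":0.06,"y":0,"z":0.1,"turn":0},
    {"x":0.06,"y":0,"z":0.1,"turn":0},
    {"x":0.05,"y":0,"z":0.1,"turn":0},
    {"x":0.05,"y":0,"z":0.1,"turn":0},
    {"x":0.05,"y":0,"z":0.1,"turn":0},
    {"x":0,"y":0,"z":0,"turn":0},
    {"x":0,"y":0,"z":0,"turn":0},
    {"x":0,"y":0,"z":0,"turn":0},
  ],
)

```text
t: 22.3
tool_pos: [0.5885, -0.1055, 0.0752]
tool_rot: [3.13, -0.27, 0.003]
contact_force: [-0.9, 0.9, 5.1]
opening: 0.0243
grip_force: 25.2
```

Emit:
carry_out(
  moves=[
    {"x":0,"y":0,"z":0,"turn":0},
    {"x":0,"y":0,"z":0,"turn":0},
    {"x":0,"y":0,"z":0,"turn":0},
    {"x":0,"y":0,"z":0,"turn":0},
    {"x":-0.8,"y":0,"z":0,"turn":0},
    {"x":-0.8,"y":0,"z":0,"turn":0},
    {"x":-0.8,"y":0,"z":0,"turn":0},
    {"x":-0.8,"y":0,"z":0,"turn":0},
  ],
  grip=60,
)

```text
t: 23.1
tool_pos: [0.5079, -0.0914, 0.0737]
tool_rot: [-3.13, 0.27, 0.001]
contact_force: [-0.0, 0.3, -0.2]
opening: 0.06
grip_force: 0.0
```

```bash
python3 - <<'E'
from h import *
o,c,R,psi=pose();save("wrist","w4.png")
for k in("blue_box_knob","blue_box_handle"):
    for r in ctrl.mark_of("wrist",k)[:2]:print(k,r["confidence"],r["pixel"],at("wrist",r["pixel"],.093,o))
to((.508,-.092,.074),-.165)
E
```

```text
blue_box_knob 0.88 [315.9, 94.6] [ 0.58653187 -0.10484987  0.093     ]
blue_box_handle 0.89 [317.9, 273.3] [ 0.50588019 -0.09183577  0.093     ]
t 23.25 pos [ 0.5082 -0.0915  0.0737] psi -0.1724 turn -0.007 units(after turn) [-0.01  0.02 -0.01] now-axes [-0.01  0.02 -0.01]
```

View pics/w4.png

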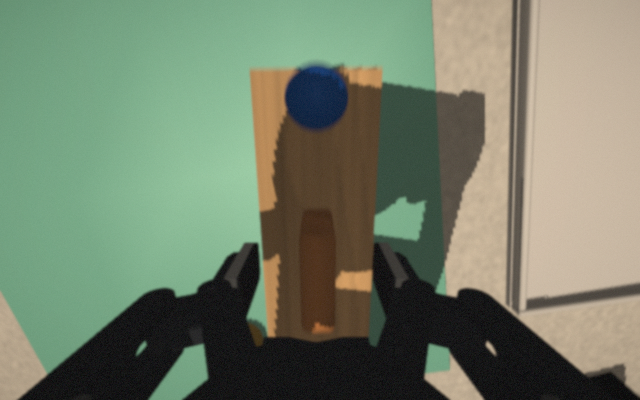

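The handle at (318,272) is centred. Gripping, lifting, and carrying to the white tray.

Emit:
carry_out(
  moves=[
    {"x":0,"y":0,"z":0,"turn":0},
    {"x":0,"y":0,"z":0,"turn":0},
    {"x":0,"y":0,"z":0,"turn":0},
    {"x":0,"y":0,"z":0,"turn":0},
    {"x":0,"y":0,"z":0,"turn":0},
    {"x":0,"y":0,"z":0,"turn":0},
    {"x":0,"y":0,"z":0,"turn":0},
    {"x":0,"y":0,"z":0,"turn":0},
  ],
  grip=5,
  newtons=60,
)

```text
t: 24.05
tool_pos: [0.5091, -0.0917, 0.0743]
tool_rot: [3.13, -0.27, 0.001]
contact_force: [1.5, -0.4, 0.9]
opening: 0.0151
grip_force: 61.0
```

Emit:
carry_out(
  moves=[
    {"x":0,"y":0,"z":-0.2,"turn":0},
    {"x":0,"y":0,"z":-0.4,"turn":0},
    {"x":0,"y":0,"z":-0.5,"turn":0},
    {"x":0,"y":0,"z":-0.5,"turn":0},
    {"x":0,"y":0,"z":-0.3,"turn":0},
    {"x":0,"y":0,"z":-0.1,"turn":0},
    {"x":0,"y":0,"z":0,"turn":0},
    {"x":0,"y":0,"z":0,"turn":0},
  ],
)

```text
t: 24.85
tool_pos: [0.5085, -0.0915, 0.1236]
tool_rot: [-3.13, 0.27, 0.001]
contact_force: [-0.2, -0.1, -3.1]
opening: 0.0155
grip_force: 60.6
```

Emit:
carry_out(
  moves=[
    {"x":0,"y":0.4,"z":0,"turn":-0.04},
    {"x":0,"y":0.7,"z":0,"turn":-0.04},
    {"x":0,"y":0.9,"z":0,"turn":-0.04},
    {"x":0.1,"y":1,"z":0,"turn":-0.04},
    {"x":0.1,"y":1,"z":0,"turn":0},
    {"x":0.1,"y":1,"z":0,"turn":0},
    {"x":0.1,"y":1,"z":0,"turn":0},
    {"x":0.1,"y":1,"z":0,"turn":0},
  ],
)

```text
t: 25.65
tool_pos: [0.5122, -0.2672, 0.123]
tool_rot: [-3.14, 0.019, 0.002]
contact_force: [-0.4, 0.7, -2.4]
opening: 0.0151
grip_force: 60.6
```

Emit:
carry_out(
  moves=[
    {"x":0.1,"y":1,"z":0,"turn":0},
    {"x":0.1,"y":0.9,"z":0,"turn":0},
    {"x":0,"y":0.7,"z":0,"turn":0},
    {"x":0,"y":0.4,"z":0,"turn":0},
    {"x":0,"y":0.2,"z":0,"turn":0},
    {"x":0,"y":0.1,"z":0,"turn":0},
    {"x":0,"y":0,"z":0,"turn":0},
    {"x":0,"y":0,"z":0,"turn":0},
  ],
)

```text
t: 26.45
tool_pos: [0.5168, -0.3483, 0.124]
tool_rot: [-3.141, 0.018, 0.0]
contact_force: [0.2, 0.2, -3.4]
opening: 0.0147
grip_force: 60.6
```

```bash
python3 - <<'E'
from h import *
o=ctrl.get_obs();print(o["contact_force"],o["opening"])
im=np.array(ctrl.get_image("top"));w=np.array(ctrl.get_image("wrist"))
a=cv2.resize(im[130:270,370:530],(560,490));b=cv2.resize(w,(240,150))
cv2.imwrite("pics/c5.png",cv2.cvtColor(np.hstack([a,np.vstack([b,np.zeros((340,240,3),np.uint8)])]),cv2.COLOR_RGB2BGR))
to((.518,-.352,.0806),-.01)
E
```

```text
[ 0.17236648  0.22245083 -3.42692483] 0.014746805634372343
t 26.55 pos [ 0.5168 -0.3484  0.1241] psi -0.0115 turn -0.002 units(after turn) [0.05 0.15 1.74] now-axes [0.05 0.15 1.74]
```

View pics/c5.png

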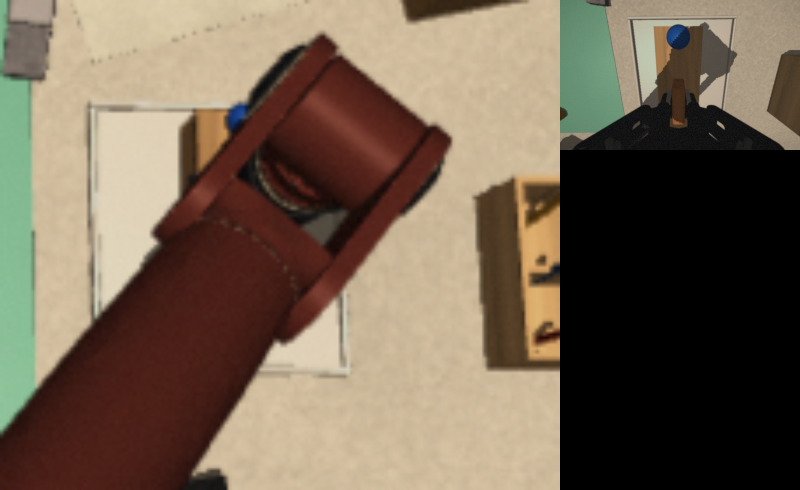

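The box with the blue knob (238,118) is centred inside the white tray, and the 3.4 N load confirms it is empty. Lowering it.

Emit:
carry_out(
  moves=[
    {"x":0,"y":0.1,"z":0.3,"turn":0},
    {"x":0,"y":0,"z":0.4,"turn":0},
    {"x":0,"y":0,"z":0.4,"turn":0},
    {"x":0,"y":0,"z":0.25,"turn":0},
    {"x":0,"y":0,"z":0.15,"turn":0},
    {"x":0,"y":0,"z":0.1,"turn":0},
    {"x":0,"y":0,"z":0.05,"turn":0},
    {"x":0,"y":0,"z":0.05,"turn":0},
  ],
)

```text
t: 27.35
tool_pos: [0.517, -0.3517, 0.0819]
tool_rot: [3.141, -0.019, 0.001]
contact_force: [0.4, -0.2, -2.5]
opening: 0.0149
grip_force: 60.6
```

Emit:
carry_out(
  moves=[
    {"x":0,"y":0,"z":0.03,"turn":0},
    {"x":0,"y":0,"z":0,"turn":0},
    {"x":0,"y":0,"z":0.02,"turn":0},
    {"x":0,"y":0,"z":0,"turn":0},
    {"x":0,"y":0,"z":0.02,"turn":0},
    {"x":0,"y":0,"z":0,"turn":0},
    {"x":0,"y":0,"z":0,"turn":0},
    {"x":0,"y":0,"z":0,"turn":0},
  ],
)

```text
t: 28.15
tool_pos: [0.5168, -0.3517, 0.0803]
tool_rot: [3.141, -0.019, 0.0]
contact_force: [-1.4, 0.4, 1.2]
opening: 0.015
grip_force: 61.2
```

Contact (+1.2 N). Releasing and rising clear.

Emit:
carry_out(
  moves=[
    {"x":0,"y":0,"z":0,"turn":0},
    {"x":0,"y":0,"z":0,"turn":0},
    {"x":0,"y":0,"z":0,"turn":0},
    {"x":0,"y":0,"z":0,"turn":0},
    {"x":0,"y":0,"z":-0.6,"turn":0},
    {"x":0,"y":0,"z":-0.9,"turn":0},
    {"x":0,"y":0,"z":-0.9,"turn":0},
    {"x":0,"y":0,"z":-0.9,"turn":0},
  ],
  grip=60,
)

```text
t: 28.95
tool_pos: [0.5169, -0.3517, 0.1645]
tool_rot: [3.141, -0.019, 0.002]
contact_force: [0.3, -0.6, -0.2]
opening: 0.0602
grip_force: 0.0
```

Emit:
carry_out(
  moves=[
    {"x":-0.8,"y":0,"z":-0.6,"turn":0},
    {"x":-0.8,"y":0,"z":-0.6,"turn":0},
    {"x":-0.8,"y":0,"z":-0.6,"turn":0},
    {"x":-0.6,"y":0,"z":-0.6,"turn":0},
    {"x":0,"y":0,"z":0,"turn":0},
    {"x":0,"y":0,"z":0,"turn":0},
    {"x":0,"y":0,"z":0,"turn":0},
    {"x":0,"y":0,"z":0,"turn":0},
  ],
)

```text
t: 29.75
tool_pos: [0.4419, -0.3502, 0.2212]
tool_rot: [-3.14, 0.018, 0.002]
contact_force: [0.3, 0.3, -0.6]
opening: 0.06
grip_force: 0.0
```

```bash
python3 - <<'E'
from h import *
save("top","top9.png");print(ctrl.get_obs()["tool_pos"])
E
```

```text
[ 0.44189777 -0.3501698   0.2211967 ]
```

View pics/top9.png

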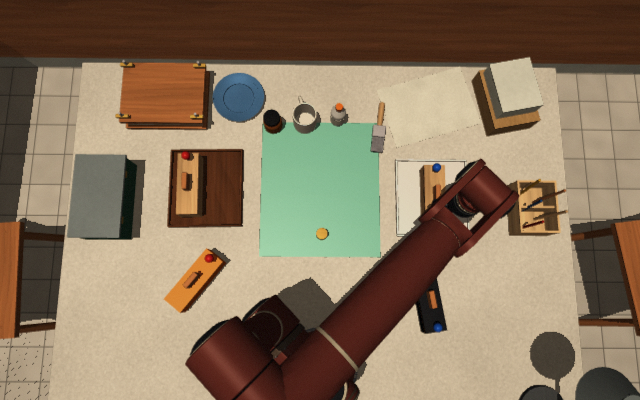

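The red box lies flat in the brown tray (188,185) and the blue box in the white tray (432,190). The bystanders have not moved. Handing in.

```bash
python3 -c "
from station import ctrl
print(ctrl.finish_job())"
```

```text
the job is handed in; nothing more can be done
None
```

I handed the job in at about 30 s: the red box felt full (about 0.85 kg) and is in the brown tray, the blue box felt empty (about 0.34 kg) and is in the white tray; the hand-in returned no verdict.

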